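Hold the bag clip open over the recipe card

ROBOT

A 7-joint arm with a two-finger parallel gripper is mounted at the origin on a cart in front of the work surface, level with it; the furniture and walls round the work are solid. World frame = base frame: x ahead of the robot, y to its left, z up, the work surface at z = 0. Lengths are in m, angles in rad, forces in N, time in s.
With the tool pointing down it reaches from about 0.4 to 0.85 m from the base axis. Payload 10.4 kg.
Tool frame: the origin (TCP) lies on the front face of the gripper's body, between the roots of the fingers; the fingertips stand r.tip_reach ahead of it and the grasp point (between the pads) lies 54 mm ahead of it (r.tip_reach is the distance from the TCP to the fingertips, in m); z points along the fingers, y is the line along which they close (so a half turn about z gives the same grasp; the last joint's range is limited). The gripper opens to 85 mm and grips with 20 to 120 N. Pads are 22 mm wide; open, the fingers measure 114 mm over their backs; the gripper's body (76 mm by 85 mm) begins 54 mm behind the grasp point. The pads swing forward as they close: fully open they stand 13 mm farther back than shut.
Start: joints at [-1.368, 0.332, -0.065, 1.46, 0.022, 1.35, -0.088], TCP at [0.14, 0.609, 0.304] pointing down, gripper open.
Joint ranges: [-2.6, 2.6], [-0.5, 2.12], [-1.47, 1.34], [0.16, 2.42], [-1.27, 4.41], [0.06, 2.06], [-2.6, 2.6]. Speed limits (rad/s): [2.22, 2.22, 2.79, 2.79, 3.14, 3.14, 3.14].

INTERFACE

Orientations are given as a unit quaternion [x, y, z, w].
In Python, from bench import r gives the robot as it stands.
- The arm moves only by the tool step_arm, never from a script. Its argument "increments" is text: rows parted by semicolons, each of 7 numbers parted by spaces: the opening, from 0 (shut) to 1 (fully open), then the shift along the tool's x, y, z each as a share of 0.8 m, from -1 to 1, then the turn, a rotation vector about the tool's x, y, z each as a share of 180 degrees, from -1 to 1. A call has 1 to 8 rows; each row shifts and turns the commanded pose from where the row before left it, along the tool's axes as they then stand; what a row does not reach is not made up. A row lasts 1/12 s, in which the tool goes at most 41.7 mm and 7.16 degrees, less where a joint would pass 70% of its speed; a pose out of reach is approached as far as the arm can. A call with a number of a shift or a turn outside -1 to 1 is refused whole. A call with a gripper value outside its range is refused whole. The fingers move at their own pace and stop on an object; the grip force is fixed at half the most. Time passes only in rows, so rows that do not move let the fingers close. It gives the time, the measured TCP pose, the force, the opening and the grip force at its end, in the units of the state.
- r.read_state(): the state, without advancing time (a new reading comes with each control period).
- r.capture(name): name is "side" or "top" or "wrist"; returns a dict with "pixels" (420x560x3 uint8, red, green, blue), "range_z" (420x560 float32, m along the optical axis (not along the pixel's ray), 0 where there is no reading), "mtx" (3x3 intrinsics, pixels), "k1" (the pictures are not rectified: a ray, as slopes to the right and down, at radius r is drawn at 1 + k1 r^2 times it, then the intrinsics apply), "T" (4x4, takes a point from camera to world coordinates); the wrist camera has in their place "hand_eye" (4x4, takes a point from camera to tool coordinates, whose origin is the TCP and whose axes are the flange's). Camera axes: x right, y up, looking along -z (the intrinsics and any distortion apply to the point x, -y, -z); pixel columns grow to the right and rows downward; lengths in m; the calibration is good to about 2 mm. A picture is of the moment at which its call begins: read the wrist's pose just before it.
- r.sign_off(): hands the job in; it is judged then, once.
The state is a dict: "t": time; "q": joint angles; "joint_velocities": joint speeds; "joint_torque": joint torques, N m; "ee_pos": TCP position; "tool_rot": TCP orientation; "force": force on the tool from outside, world axes, zero at the start; "ft_torque": the same for the moment, N m; "grip_width": opening from 0.0 (shut) to 1.0 (fully open); "grip_force": force on a finger pad.
Only numpy, scipy, OpenCV 4.12 (cv2) and the standard library are available. Lean on these libraries where they do the work, as an engineer would, in place of code of your own. Each camera call takes 0.05 s, during which the arm holds its last target. There are 200 camera calls.

TASK

Press the lid of the green recipe box down until its catch snaps, so that the card in the lid stands upright; push on the lid, not on the card. Then squeeze the red clip open, take it off the tray's front wall and hold it squeezed wide open with its two jaws straddling the middle of the card's top edge, touching neither card nor box, so that I can slip the shopping list in beside the card. Finish while still holding it open there, and leave everything else where it is.

Things in the scene. Friction and masses are not known exactly. Their poses are not given: they have to be found in the camera images.
- recipe_box: Green steel recipe-card box, 120 deep (x) x 145 wide (y) x 104 mm high with the lid shut, fixed to the worktop. Origin: centre of its underside; x points from its front to its hinge side, y along the hinge, z up. A steel spring catch stands 12 mm proud of the middle of its front, up to z = 94 mm.
- recipe_box_lid (a joint): Opening angle of the box's lid, rad: 0 = shut, positive = front edge raised; starts at 0.2 to 0.4. Hinge line along the box's y at x = +58, z = +83 mm. The hinge has some friction: the lid stays where it is left. At about 0.09 rad the catch meets the lid; some 8 N down near the front edge push it past, then it stays shut.
- lid_front (a point): Place to press: on the lid's flat top, 46 mm in front of the box's middle, 10 mm behind the lid's front edge (at box x = -46, z = 104 mm when shut; it swings with the lid). The lid is 144 mm wide.
- card_top (a point): Middle of the top edge of the cream ruled card, 127 wide x 2.5 mm thick, that stands in a rail across the lid, its face square to the lid's top; z along the card upward, y along its edge, x its normal. It shows 66 mm above the rail. With the lid shut it is at box x = +20, z = 178 mm and the card is upright, its axes parallel to the box's.
- recipe_card: The card itself (same origin and axes as point card_top). It moves with the lid and bends back a little at its foot if pushed.
- clip: Red two-part spring clip, 46 wide (y) x 77 mm high, 40 g, at first clamped jaws-down on the tray's front wall, its coil resting on the rim, pivot 6 mm above it. Origin on the pivot axis, which runs along y; z up, x across the jaws (the wall's normal). The lips are 32 mm from the pivot; the jaws take a card 26 mm deep before it meets the coil.
- clip_jaw (a joint): Angle between the clip's halves, rad: 0 = clamped on the 4 mm tray wall, -0.125 = shut, 0.475 = handles at their stop, jaws gaping 19 mm. A spring closes it: wide open it takes about 9 N on each handle near the tips.
- handles (a point): Midway between the tips of the clip's two flat handle paddles, 42 mm above the pivot. The paddles are 36 mm wide (y) and rise, splayed, from the pivot: over their outsides 39 mm apart at the tips while clamped. Squeezing them together along x from above opens the jaws; at the stop they stand parallel, about 18 mm over their outsides.
- lip_a (a point): Middle of the inner edge of the lip of the -x jaw, 32 mm below the pivot. This jaw carries the frame of the clip; held from both sides, each half turns by half the joint angle.
- lip_b (a point): Middle of the inner edge of the lip of the clip's +x jaw, 32 mm from the pivot. At the stop both lips stand 0.3 rad off the middle plane, 31 mm below the pivot.
- tray: Low open wooden tray, 110 deep (x) x 200 wide (y) x 62 mm high, walls 4 mm, fixed. Origin: centre of its underside; its front wall, with the clip, is at x = -53 mm. A thin divider runs along y through its middle. Tray and box may stand either way round on the worktop, left or right.
- marker: White marker pen, 135 mm, lying in the tray; leave it.
- pencil: Green pencil, 136 mm, lying in the tray; leave it.
- peeler: Black-handled peeler, 170 mm, lying in the tray; leave it.
- timer: Red and white kitchen timer, 64 mm wide; leave it.
- cup_half: Smaller steel measuring cup, 157 mm long with its handle; leave it.
- cup_full: Larger steel measuring cup, 173 mm long with its handle; leave it.
- fork: Steel fork, 193 mm, at the left; leave it.
Not all that is in view belongs to the job. Leave any pink look-alike of the clip alone. What is shaped like the recipe_box but purple is not meant.

How it is judged:
On the way, in this order (a step that is already met when the one before it is completed fails the run):
1. the lid is pressed shut and the catch has snapped (value of joint recipe_box_lid below 0.025 rad and contact force between the arm and recipe_box below 0.5 N), for 0.2 s.
2. the clip is squeezed open and lifted clear of the tray, the lid still shut (value of joint clip_jaw above 0.3 rad and height (world z) of each of lip_a, lip_b above 0.067 m and contact force between clip and tray below 0.2 N and value of joint recipe_box_lid below 0.03 rad), for 0.2 s.
At the end, for the whole second after the job is handed in: Lid shut (under 0.03 rad); clip held by the fingers, still and open over 0.30 rad, one lip on either side of the card, both 5 to 26 mm below its top edge and within 25 mm of its middle; clip touching neither box, card nor tray (value of joint recipe_box_lid below 0.03 rad and value of joint clip_jaw above 0.3 rad and ((x of lip_a in the frame of card_top below -0.003 m and x of lip_b in the frame of card_top above 0.003 m) or (x of lip_b in the frame of card_top below -0.003 m and x of lip_a in the frame of card_top above 0.003 m)) and z of lip_a in the frame of card_top between -0.026 and -0.005 m and y of lip_a in the frame of card_top between -0.025 and 0.025 m and z of lip_b in the frame of card_top between -0.026 and -0.005 m and y of lip_b in the frame of card_top between -0.025 and 0.025 m and contact force between clip and recipe_box below 0.3 N and contact force between clip and tray below 0.3 N and contact force between the fingers and clip above 3 N and height (world z) of clip above 0.15 m and linear speed of clip below 0.03 m/s); the arm keeps its last pose, push and grip.
It fails at once if the card is pushed on (over 6 N) (contact force between any of the arm, clip and recipe_card above 6 N).
It fails at once if marker, pencil or peeler in the tray is disturbed (over 25 mm) (distance of any of marker, pencil, peeler from where it was at the start of the episode above 0.025 m).
It fails at once if timer, a cup or the fork is disturbed (over 25 mm) (distance of any of timer, cup_half, cup_full, fork from where it was at the start of the episode above 0.025 m).
It also fails if it takes over 58 s, if anything falls off the work surface, if the arm or the gripper's body presses on something with over 40 N, if the wrist force passes 120 N, or if a joint passes its speed limit or range.

## Working session

There is one attempt and no reset: what is moved stays moved. The work goes in short steps, Python scripts to look and compute and a tool call to move; the robot and the scene stay as the last step left them, time stands still between calls to the robot, and variables do not carry over. Pictures are saved under pics/ and viewed, at most 10 in all, crops included, and the job is handed in when it is done.

Besides the shell and the picture viewer there is one more tool, called after "Request:" as name(argument=value, ...), one argument or row to a line, values as JSON. step_arm: Moves the arm, as the interface text tells. Its arguments: {"type":"object","properties":{"increments":{"type":"string"}},"required":["increments"]}

```bash
ls; mkdir -p pics; python3 - <<'E'
from bench import r
import cv2,numpy as np
s=r.read_state(); print(s, r.tip_reach)
for n in("side","top"):
    c=r.capture(n); cv2.imwrite(f"pics/{n}0.png",c["pixels"][:,:,::-1]); np.savez(f"pics/{n}0.npz",**c)
    print(n,c["mtx"],c["k1"],c["T"])
c=r.capture("wrist");print(c["mtx"],c["k1"],c["hand_eye"])
E
```

```text
pics
{'t': 0.0, 'q': array([-1.36758676,  0.33289   , -0.06470081,  1.46094262,  0.02155205,
        1.34990874, -0.08849602]), 'joint_velocities': array([ 0.00050748,  0.00178465,  0.00120947, -0.00052493, -0.00059361,
       -0.00068934, -0.00104188]), 'joint_torque': array([-5.38650074e-04, -6.25466323e+01,  4.86637757e-02, -3.91597438e+01,
        1.61511416e-02,  1.01329613e-02,  3.86283261e-05]), 'ee_pos': array([0.13986104, 0.60886714, 0.3031039 ]), 'tool_rot': array([ 1.12657468e-01,  9.93633617e-01, -7.24413380e-04, -7.17099558e-05]), 'force': array([ 0.670481  ,  0.16220916, -0.05337504]), 'ft_torque': array([-0.05821857, -0.01147368, -0.02206583]), 'grip_force': 0.0, 'grip_width': 1.0024915903421399} 0.0726
side [[474.29079471   0.         282.24524273]
 [  0.         474.29079471 204.6557595 ]
 [  0.           0.           1.        ]] -0.16141394877294493 [[-0.88708371  0.2870217  -0.36152597  0.04608181]
 [-0.46117009 -0.51692309  0.72118837  0.98087445]
 [ 0.02011559  0.80647942  0.59091988  0.96488413]
 [ 0.          0.          0.          1.        ]]
top [[435.01547635   0.         282.56669412]
 [  0.         435.01547635 216.96039758]
 [  0.           0.           1.        ]] -0.08678697902414254 [[ 1.57094080e-02  9.97648460e-01 -6.67140460e-02  4.80740586e-01]
 [-9.99873991e-01  1.58267864e-02  1.23123384e-03 -5.19625375e-02]
 [ 2.28420750e-03  6.66862975e-02  9.97771377e-01  1.40296142e+00]
 [ 0.00000000e+00  0.00000000e+00  0.00000000e+00  1.00000000e+00]]
[[312.94423593   0.         275.66565202]
 [  0.         312.94423593 208.0764065 ]
 [  0.           0.           1.        ]] -0.05467545669048255 [[ 9.45581113e-05  9.51983204e-01  3.06150243e-01  7.71680503e-02]
 [ 9.99999995e-01 -1.03151201e-04  1.18899149e-05 -4.19463567e-04]
 [ 4.28987647e-05  3.06150240e-01 -9.51983208e-01 -6.88568251e-02]
 [ 0.00000000e+00  0.00000000e+00  0.00000000e+00  1.00000000e+00]]
```

View pics/side0.png

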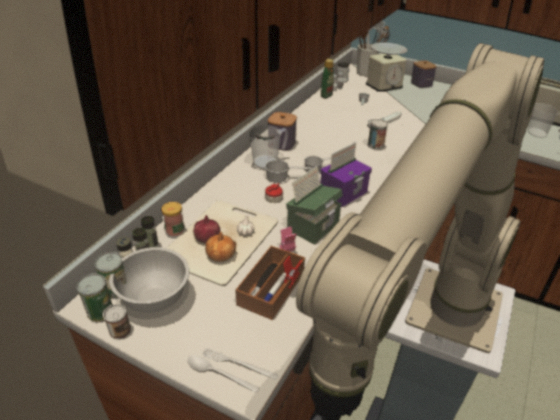

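View pics/top0.png

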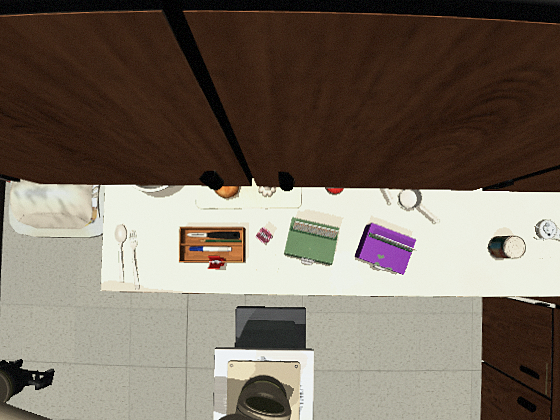

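The side view shows the green box near (313,210), with its card above at (307,185). The tray is at (270,282) and the red clip on its near wall at (290,265). In the top view the box is at (311,242) with its catch at (325,263), and the clip is at (216,263). The box front and the clip both face the robot.

```bash
cat > h.py <<'E'
import numpy as np,cv2
from scipy.spatial.transform import Rotation as R
def cloud(c,T=None):
    z=np.asarray(c["range_z"],float);h,w=z.shape;K=c["mtx"];T=c["T"] if T is None else T
    u,v=np.meshgrid(np.arange(w),np.arange(h))
    d=cv2.undistortPoints(np.stack([u,v],-1).reshape(-1,1,2).astype(float),K,np.array([float(c["k1"]),0,0,0])).reshape(h,w,2)
    P=np.stack([d[...,0]*z,-d[...,1]*z,-z],-1)@T[:3,:3].T+T[:3,3]
    P[z<=0]=np.nan
    return P
def tcpT(s):
    T=np.eye(4);T[:3,:3]=R.from_quat(s["tool_rot"]).as_matrix();T[:3,3]=s["ee_pos"];return T
def hsv(c): return cv2.cvtColor(np.ascontiguousarray(c["pixels"]),cv2.COLOR_RGB2HSV)
def mask(c,lo,hi): return cv2.inRange(hsv(c),np.array(lo),np.array(hi))>0
E
python3 - <<'E'
from h import *
for n in("side","top"):
    c=np.load(f"pics/{n}0.npz");P=cloud(c)
    g=mask(c,(45,40,30),(85,255,200));red=mask(c,(170,150,80),(180,255,255))|mask(c,(0,180,80),(4,255,255))
    for nm,m in(("green",g),("red",red)):
        k,l,st,ce=cv2.connectedComponentsWithStats(m.astype(np.uint8))
        for i in np.argsort(-st[1:,4])[:4]+1:
            q=P[l==i];q=q[~np.isnan(q[:,0])]
            if len(q)>15: print(n,nm,st[i],ce[i].round(),np.percentile(q,[2,50,98],axis=0).round(3).tolist())
    if n=="top":
        for uv in((100,100),(250,150),(260,183),(480,180)):print(uv,P[uv[1],uv[0]])
        # box lid contour
        l=cv2.connectedComponentsWithStats(g.astype(np.uint8))
        Q=P[g&(P[...,2]>.07)&(P[...,0]<.8)];Q=Q[(Q[:,1]<.05)&(Q[:,1]>-.3)]
        print(len(Q),cv2.minAreaRect(Q[:,:2].astype(np.float32)))
        t=mask(c,(5,120,60),(15,255,220));
        Q=P[t&(P[...,2]>.05)&(P[...,2]<.075)];Q=Q[(Q[:,1]>.0)&(Q[:,0]<.7)];print(len(Q),cv2.minAreaRect(Q[:,:2].astype(np.float32)),np.median(Q[:,2]))
E
```

```text
side green [289 185  52  27 551] [317. 198.] [[0.44, -0.202, 0.111], [0.484, -0.127, 0.124], [0.544, -0.065, 0.134]]
side green [ 85 291  21  28 294] [ 95. 306.] [[0.803, 0.467, 0.02], [0.813, 0.495, 0.061], [0.831, 0.506, 0.094]]
side green [321  68   9  29 120] [325.  81.] [[0.862, -1.126, 0.018], [0.875, -1.106, 0.094], [0.89, -1.09, 0.15]]
side green [435  18  18  15  65] [443.  25.] [[0.39, -1.713, 0.288], [0.44, -1.698, 0.318], [0.484, -1.686, 0.353]]
side red [284 257   9  16  50] [287. 264.] [[0.436, 0.133, 0.073], [0.443, 0.151, 0.099], [0.449, 0.168, 0.112]]
side red [270 188  11   7  40] [275. 191.] [[0.656, -0.222, 0.034], [0.668, -0.203, 0.041], [0.681, -0.187, 0.046]]
top green [ 284  217   55   48 1452] [310. 244.] [[0.438, -0.209, 0.104], [0.486, -0.136, 0.124], [0.557, -0.068, 0.136]]
top green [369 233  43  19  79] [389. 242.] [[0.471, -0.437, 0.104], [0.497, -0.373, 0.113], [0.522, -0.311, 0.119]]
top green [206 240  35   2  70] [223. 240.] [[0.493, 0.083, 0.005], [0.495, 0.136, 0.01], [0.498, 0.189, 0.016]]
top red [208 263  16   6  62] [215. 266.] [[0.412, 0.13, 0.049], [0.419, 0.147, 0.094], [0.426, 0.165, 0.114]]
top red [208 256  16   5  58] [215. 258.] [[0.434, 0.13, 0.04], [0.441, 0.146, 0.087], [0.448, 0.166, 0.113]]
top red [327 188  16   6  56] [335. 190.] [[0.611, -0.237, 0.026], [0.659, -0.215, 0.039], [0.664, -0.168, 0.449]]
(100, 100) [0.61242983 0.11833691 1.01686268]
(250, 150) [ 0.61175525 -0.00644507  0.81343518]
(260, 183) [ 0.61279519 -0.00430259  0.49162543]
(480, 180) [ 0.61237115 -0.43153192  0.58980868]
1455 ((0.3429946303367615, -0.10121987760066986), (0.556236743927002, 0.2583580017089844), 3.2774012088775635)
309 ((0.5461372137069702, 0.16798344254493713), (0.23078709840774536, 0.19936580955982208), 1.0325415134429932) 0.060156137461460535
```

```bash
python3 - <<'E'
from h import *
c=np.load("pics/top0.npz");P=cloud(c)
g=mask(c,(45,40,30),(85,255,200));k,l,st,ce=cv2.connectedComponentsWithStats(g.astype(np.uint8));i=np.argmax(st[1:,4])+1
Q=P[l==i];Q=Q[Q[:,2]>.08];print("lid",cv2.minAreaRect(Q[:,:2].astype(np.float32)))
A=np.c_[Q[:,:2],np.ones(len(Q))];w=np.ones(len(Q),bool)
for _ in range(8):
    a=np.linalg.lstsq(A[w],Q[w,2],rcond=None)[0];w=abs(Q[:,2]-A@a)<.003
print("plane",a,w.sum(),"tilt",np.arctan(np.hypot(*a[:2])),"dir",np.degrees(np.arctan2(-a[1],-a[0])))
t=mask(c,(3,100,50),(17,255,230));Q=P[t&(P[...,2]>.045)&(P[...,2]<.075)];Q=Q[(Q[:,1]>.03)&(Q[:,1]<.3)&(Q[:,0]<.6)]
print("tray",cv2.minAreaRect(Q[:,:2].astype(np.float32)),len(Q))
E
```

```text
lid ((0.49790310859680176, -0.13950806856155396), (0.14463454484939575, 0.11392855644226074), 77.5808334350586)
plane [-0.26340083  0.05672298  0.25952823] 1000 tilt 0.26318908274808017 dir -12.152964525519488
tray ((0.4801807999610901, 0.1667720079421997), (0.11171690374612808, 0.19941119849681854), 0.9864093661308289) 261
```

Request:
step_arm(
  increments="1 -0.05 0 -0.01 0 0 0;1 -0.05 0 -0.01 0 0 0;1 -0.05 0 -0.01 0 0 0;1 -0.04 -0.03 0 0 0 0;1 -0.01 -0.05 0 0 0 0;1 -0.01 -0.05 0 0 0 0;1 -0.01 -0.05 0 0 0 0;1 -0.01 -0.05 0 0 0 0",
)

```text
t: 0.82
ee_pos: [0.2779, 0.3865, 0.3274]
tool_rot: [0.113, 0.994, -0.0, -0.0]
force: [0.7, -0.0, 1.7]
grip_width: 1.0
grip_force: 0.0
```

Request:
step_arm(
  increments="1 -0.05 -0.01 0 0 0 0;1 -0.05 -0.01 0 0 0 0;1 -0.05 -0.01 0 0 0 0;1 -0.05 -0.01 0 0 0 0;1 0 -0.05 0 0 0 0;1 0 -0.05 0 0 0 0;1 0 -0.05 0 0 0 0;1 0 0 0 0 0 0",
)

```text
t: 1.48
ee_pos: [0.4, 0.1978, 0.3277]
tool_rot: [0.116, 0.993, -0.001, -0.0]
force: [0.9, 0.1, -0.2]
grip_width: 1.003
grip_force: 0.0
```

```bash
python3 - <<'E'
from bench import r
from h import *
s=r.read_state();c=r.capture("wrist");T=tcpT(s)@c["hand_eye"];np.savez("pics/w1.npz",**c,T=T)
print(s["ee_pos"]);cv2.imwrite("pics/w1.png",c["pixels"][:,:,::-1])
P=cloud(c,T)
m=(mask(c,(172,140,60),(180,255,255))|mask(c,(0,170,60),(4,255,255)))
k,l,st,ce=cv2.connectedComponentsWithStats(m.astype(np.uint8))
for i in np.argsort(-st[1:,4])[:4]+1:
    q=P[l==i];q=q[~np.isnan(q[:,0])];print(st[i],np.percentile(q,[2,50,98],axis=0).round(4).tolist())
E
```

```text
[0.39995278 0.19777308 0.32773625]
[225 219  35  36 592] [[0.4384, 0.1318, 0.0586], [0.4448, 0.1521, 0.095], [0.4589, 0.1666, 0.1109]]
[214 218  17   5  46] [[0.4128, 0.1326, 0.0718], [0.414, 0.1399, 0.1103], [0.4287, 0.1472, 0.1113]]
[226 226   4   9  19] [[0.4337, 0.1308, 0.071], [0.4387, 0.1323, 0.0724], [0.4409, 0.1339, 0.0775]]
[254 211   2   5   7] [[0.4241, 0.1662, 0.0718], [0.4263, 0.1669, 0.0722], [0.4285, 0.168, 0.0735]]
```

View pics/w1.png

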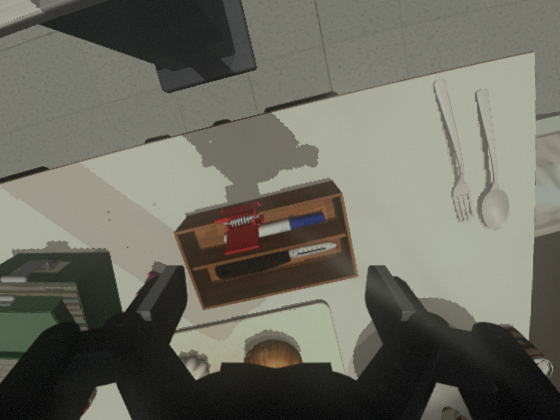

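Request:
step_arm(
  increments="0 -0.0165 -0.049 0 0 0 0;0 -0.0165 -0.049 0 0 0 0;0 -0.0165 -0.049 0 0 0 0;0 -0.0165 -0.049 0 0 0 0;0 -0.0165 -0.049 0 0 0 0;0 -0.0165 -0.049 0 0 0 0;0 -0.0165 -0.049 0 0 0 0;0 -0.0165 -0.049 0 0 0 0",
)

```text
t: 2.2
ee_pos: [0.4327, -0.1261, 0.3282]
tool_rot: [0.112, 0.994, 0.0, 0.0]
force: [1.7, 0.4, 0.2]
grip_width: -0.003
grip_force: 0.0
```

```bash
cat > box.py <<'E'
from bench import r
from h import *
import sys
s=r.read_state();c=r.capture("wrist");T=tcpT(s)@c["hand_eye"];np.savez("pics/b.npz",**c,T=T)
print(s["ee_pos"],s["tool_rot"]);cv2.imwrite(f"pics/{sys.argv[1]}.png",c["pixels"][:,:,::-1])
P=cloud(c,T)
g=mask(c,(45,40,30),(85,255,200))&(P[...,2]>.09)&(P[...,2]<.145)&(P[...,0]<.6)
k,l,st,ce=cv2.connectedComponentsWithStats(g.astype(np.uint8));
for i in np.argsort(-st[1:,4])[:2]+1:
    Q=P[l==i]
    print(st[i],"rect",cv2.minAreaRect(Q[:,:2].astype(np.float32)))
    A=np.c_[Q[:,:2],np.ones(len(Q))];w=np.ones(len(Q),bool)
    for _ in range(10):
        a=np.linalg.lstsq(A[w],Q[w,2],rcond=None)[0];w=abs(Q[:,2]-A@a)<.002
    F=Q[w]
    print("plane",a,w.sum(),"tilt",np.arctan(np.hypot(*a[:2])),"dir",np.degrees(np.arctan2(-a[1],-a[0])),"z",F[:,2].min(),F[:,2].max(),"rect",cv2.minAreaRect(F[:,:2].astype(np.float32)))
# card: bright, high
h=hsv(c);m=(P[...,2]>.115)&(P[...,0]<.62)&(P[...,2]<.2)&~g&(P[...,1]<-.03)&(P[...,1]>-.26)&(h[...,2]>60)&(h[...,1]<90)
Q=P[m];print("card",len(Q))
if len(Q)>50:
    zt=np.percentile(Q[:,2],99.5);E=Q[Q[:,2]>zt-.004];print("top z",zt,cv2.minAreaRect(E[:,:2].astype(np.float32)),E.mean(0))
E
python3 box.py w2
```

```text
[ 0.43272731 -0.12613974  0.328177  ] [1.12165012e-01 9.93689454e-01 1.73033919e-04 4.99308719e-04]
[ 198  203  158   93 9754] rect ((0.4954838156700134, -0.13929563760757446), (0.14426656067371368, 0.10589062422513962), 78.14867401123047)
plane [-0.27044195  0.05660162  0.26167525] 7693 tilt 0.2695759219714008 dir -11.820978747534273 z 0.10548536825030819 0.13394873018980097 rect ((0.4974345564842224, -0.13966836035251617), (0.1451037973165512, 0.10003268718719482), 77.3971176147461)
[ 33 291  84  13 208] rect ((0.49744129180908203, -0.36720868945121765), (0.09280464053153992, 0.0039862338453531265), 70.0286865234375)
plane [-0.1079245   0.03973841  0.17996448] 203 tilt 0.11450492053615903 dir -20.21398917212536 z 0.10979243137300715 0.11341189954070574 rect ((0.49744129180908203, -0.36720868945121765), (0.09280464053153992, 0.0039862338453531265), 70.0286865234375)
card 1960
top z 0.18380654629828594 ((0.5390942096710205, -0.15126870572566986), (0.006547105964273214, 0.004996477160602808), 71.21698760986328) [ 0.53877092 -0.15103341  0.18257847]
```

View pics/w2.png

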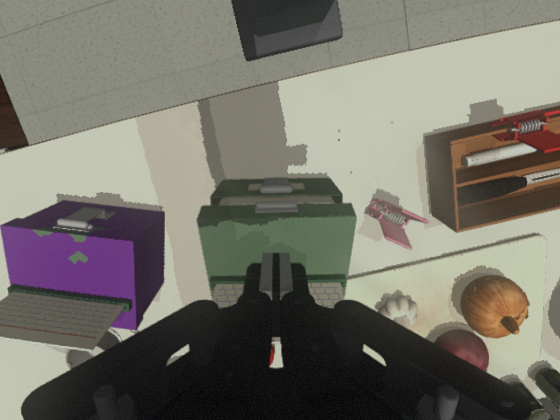

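The wrist view shows the green lid's front edge at row ~206 (cols 200–355), with the catch at (275,188). The card is behind the fingers at row ~290. The pink clip is at (397,220).

```bash
python3 - <<'E'
from h import *
c=np.load("pics/b.npz");P=cloud(c,c["T"])
g=mask(c,(45,40,30),(85,255,200))&(P[...,2]>.1)&(P[...,2]<.145)&(P[...,0]<.6)&(P[...,1]>-.28)
Q=P[g];pl=np.array([-.2704,.0566,.2617]);Q=Q[abs(Q[:,2]-Q[:,:2]@pl[:2]-pl[2])<.003]
for d in(-11.8,-12.2,-12.6):
    a=np.radians(d);ex=np.array([np.cos(a),np.sin(a)]);ey=np.array([-ex[1],ex[0]])
    X=Q[:,:2]@ex;Y=Q[:,:2]@ey
    f=np.percentile(X,.5);lo,hi=np.percentile(Y,[.5,99.5]);xs=[]
    # front edge per y-bin => check yaw
    b=np.linspace(lo+.01,hi-.01,9);e=[np.percentile(X[(Y>b[i])&(Y<b[i+1])],1) for i in range(8)]
    sl=np.polyfit(b[:-1],e,1)[0]
    o=(np.mean(e)+.0465)*ex+(lo+hi)/2*ey
    print(d,"front",np.mean(e),"yw",hi-lo,"resid yaw deg",np.degrees(sl),"box origin",o,"lid_front",o-.0368*ex,"card_top shut",o+.02*ex)
E
```

```text
-11.8 front 0.4664381981122402 yw 0.14250259872845525 resid yaw deg 0.020576345295749476 box origin [ 0.49493013 -0.13920676] lid_front [ 0.45890781 -0.13168131] card_top shut [ 0.51450748 -0.14329668]
-12.2 front 0.46667172534452706 yw 0.14253379689973725 resid yaw deg -0.4064739122700963 box origin [ 0.49492995 -0.1392138 ] lid_front [ 0.45896104 -0.13143705] card_top shut [ 0.51447826 -0.1434403 ]
-12.6 front 0.4668689507099475 yw 0.1425882181510777 resid yaw deg -0.7995335512645666 box origin [ 0.4949135  -0.13924139] lid_front [ 0.45899977 -0.13121372] card_top shut [ 0.51443184 -0.14360425]
```

Request:
step_arm(
  increments="0 -0.015 0 0.03 0 0 0;0 -0.0145 0 0.03 0 0 0;0 0 0 0.03 0 0 0;0 0 0 0.03 0 0 0;0 0 0 0.015 0 0 0;0 0 0 0 0 0 0",
)

```text
t: 2.75
ee_pos: [0.4547, -0.129, 0.2174]
tool_rot: [0.112, 0.994, -0.001, -0.002]
force: [0.1, 0.6, -0.0]
grip_width: 0.002
grip_force: 0.0
```

Request:
step_arm(
  increments="0 0 0 0.008 0 0 0;0 0 0 0.008 0 0 0;0 0 0 0.008 0 0 0;0 0 0 0.005 0 0 0;0 0 0 0.005 0 0 0",
)

```text
t: 3.17
ee_pos: [0.4558, -0.1298, 0.1925]
tool_rot: [0.113, 0.994, 0.0, 0.0]
force: [-0.3, -0.3, 1.1]
grip_width: 0.002
grip_force: 0.3
```

Request:
step_arm(
  increments="0 0 0 0.005 0 0 0;0 0 0 0.005 0 0 0;0 0 0 0.004 0 0 0;0 0 0 0.003 0 0 0;0 0 0 0.002 0 0 0;0 0 0 0 0 0 0",
)

```text
t: 3.67
ee_pos: [0.4555, -0.1299, 0.1772]
tool_rot: [0.113, 0.994, 0.0, -0.0]
force: [-0.1, 0.2, 0.2]
grip_width: -0.001
grip_force: 0.0
```

Request:
step_arm(
  increments="0 0 0 0.0015 0 0 0;0 0 0 0.0015 0 0 0;0 0 0 0.0015 0 0 0;0 0 0 0 0 0 0",
)

```text
t: 4.0
ee_pos: [0.4558, -0.1301, 0.1762]
tool_rot: [0.113, 0.994, 0.001, -0.0]
force: [-18.9, 4.6, 41.9]
grip_width: 0.004
grip_force: 21.2
```

Request:
step_arm(
  increments="0 0 0 -0.02 0 0 0;0 0.01 0 -0.04 0 0 0;0 0.01 0 -0.04 0 0 0;0 0.01 0 -0.04 0 0 0;0 0.01 0 -0.05 0 0 0;0 0 0 0 0 0 0",
)

```text
t: 4.5
ee_pos: [0.4257, -0.1234, 0.3324]
tool_rot: [0.113, 0.994, 0.001, 0.005]
force: [0.7, -1.1, 1.2]
grip_width: -0.004
grip_force: 0.0
```

```bash
python3 box.py w3; python3 - <<'E'
from h import *
from bench import r
c=np.load("pics/b.npz");P=cloud(c,c["T"])
print(r.read_state()["force"])
a=np.radians(-12);ex=np.array([np.cos(a),np.sin(a)]);ey=np.array([-ex[1],ex[0]])
g=mask(c,(45,40,30),(85,255,200))&(abs(P[...,2]-.104)<.006)&(P[...,0]<.6)&(P[...,1]>-.28)
k,l,st,ce=cv2.connectedComponentsWithStats(g.astype(np.uint8));Q=P[l==1+np.argmax(st[1:,4])]
X=Q[:,:2]@ex;Y=Q[:,:2]@ey;print("z",np.percentile(Q[:,2],[2,50,98]));f=np.percentile(X,1)
lo,hi=np.percentile(Y,[.5,99.5]);b=np.linspace(lo+.01,hi-.01,9);e=[np.percentile(X[(Y>b[i])&(Y<b[i+1])],1) for i in range(8)]
print(f,np.mean(e),lo,hi,"yaw res",np.degrees(np.polyfit(b[:-1],e,1)[0]))
# card points
B=P[(P[...,2]>.125)&(P[...,2]<.185)];bx=np.c_[B[:,:2]@ex-(np.mean(e)+.056),B[:,:2]@ey-(lo+hi)/2,B[:,2]]
k=(abs(bx[:,0]-.02)<.03)&(abs(bx[:,1])<.075);q=bx[k];print("card box-frame",len(q),np.percentile(q,[1,50,99],axis=0).round(4).tolist())
t=q[q[:,2]>.165];print(len(t),np.percentile(t,[5,50,95],axis=0).round(4).tolist() if len(t) else "", "x~y slope",np.polyfit(q[:,1],q[:,0],1),"x~z",np.polyfit(q[:,2],q[:,0],1))
E
```

```text
[ 0.42574147 -0.12342672  0.33243245] [0.11302153 0.9935802  0.00142635 0.00474238]
[ 203  198  144   89 9190] rect ((0.487336128950119, -0.13752809166908264), (0.14429399371147156, 0.09701642394065857), 77.84687042236328)
plane [ 5.52628764e-04 -1.16533993e-05  1.02899862e-01] 8348 tilt 0.0005527515633747511 dir 178.79197084950653 z 0.10115581550658603 0.10516792974580463 rect ((0.487336128950119, -0.13752809166908264), (0.14429399371147156, 0.09701642394065857), 77.84687042236328)
[ 11 290 120  23 308] rect ((0.49735450744628906, -0.3746996521949768), (0.13753074407577515, 0.010394128039479256), 69.74225616455078)
plane [ 0.00630248 -0.00206373  0.10785125] 303 tilt 0.006631667781910989 dir 161.86907597649133 z 0.109900787804808 0.11371462981916158 rect ((0.49735450744628906, -0.3746996521949768), (0.13753074407577515, 0.010394128039479256), 69.74225616455078)
card 1805
top z 0.1697306300719565 ((0.5136193037033081, -0.14226406812667847), (0.10269462317228317, 0.0021198270842432976), 77.99516296386719) [ 0.51794118 -0.121548    0.16798236]
[ 0.35167979 -0.83332232 -1.563197  ]
z [0.10139076 0.10316333 0.10514074]
0.4574384785273659 0.457471805536219 -0.10440850768924559 0.03807381175205376 yaw res -0.20764691468025243
card box-frame 1544 [[0.0174, -0.0623, 0.1255], [0.0184, 0.0343, 0.1462], [0.0194, 0.0624, 0.1696]]
100 [[0.0177, -0.0496, 0.1652], [0.0184, 0.0421, 0.1673], [0.0191, 0.0502, 0.171]] x~y slope [-0.00278172  0.01840029] x~z [0.00200899 0.0180982 ]
```

Request:
step_arm(
  increments="1 0.0086 0.0416 0 0 0 0;1 0.0086 0.0416 0 0 0 0;1 0.0086 0.0416 0 0 0 0;1 0.0086 0.0416 0 0 0 0;1 0.0086 0.0416 0 0 0 0;1 0.0086 0.0416 0 0 0 0;1 0.0086 0.0416 0 0 0 0;1 0.0086 0.0416 0 0 0 0",
)

```text
t: 5.22
ee_pos: [0.4302, 0.1508, 0.325]
tool_rot: [0.113, 0.994, -0.0, -0.0]
force: [1.1, -0.3, 0.6]
grip_width: 1.0
grip_force: 0.0
```

Request:
step_arm(
  increments="1 0 0 0 0 0 0.039;1 0 0 0 0 0 0.039;1 0 0 0 0 0 0.039;1 0 0 0 0 0 0.039;1 0 0 0 0 0 0.039;1 0 0 0 0 0 0.039;1 0 0 0 0 0 0.039;1 0 0 0 0 0 0.039",
)

```text
t: 5.88
ee_pos: [0.4305, 0.149, 0.3249]
tool_rot: [0.57, 0.822, -0.0, -0.0]
force: [0.1, 0.0, -0.6]
grip_width: 0.998
grip_force: 0.0
```

Request:
step_arm(
  increments="1 0 0 0 0 0 0.039;1 0 0 0 0 0 0.039;1 0 0 0 0 0 0.032;1 0 0 0 0 0 0;1 0 0 0 0 0 0",
)

```text
t: 6.3
ee_pos: [0.4305, 0.149, 0.3252]
tool_rot: [0.699, 0.715, -0.0, -0.0]
force: [-0.0, 0.2, -0.3]
grip_width: 0.998
grip_force: 0.0
```

```bash
cat > clip.py <<'E'
from bench import r
from h import *
import sys
s=r.read_state();c=r.capture("wrist");T=tcpT(s)@c["hand_eye"];np.savez("pics/c.npz",**c,T=T)
M=tcpT(s);print(s["ee_pos"],"xt deg",np.degrees(np.arctan2(M[1,0],M[0,0])),"zt",M[:3,2],s["q"].round(2));cv2.imwrite(f"pics/{sys.argv[1]}.png",c["pixels"][:,:,::-1])
P=cloud(c,T)
m=(mask(c,(170,120,40),(180,255,255))|mask(c,(0,150,40),(4,255,255)))&(P[...,0]<.5)&(P[...,1]>.1)&(P[...,1]<.2)
Q=P[m];print(len(Q),np.percentile(Q,[1,50,99],axis=0).round(4).tolist())
t=Q[Q[:,2]>.106]
for nm,q in(("near",t[t[:,0]<.431]),("far",t[t[:,0]>.431])):
    if len(q)>5:print(nm,len(q),np.percentile(q,[2,50,98],axis=0).round(4).tolist())
w=mask(c,(3,80,30),(17,255,230))&(abs(P[...,2]-.062)<.003)&(P[...,0]<.45)&(P[...,1]>.05)&(P[...,1]<.28)
W=P[w];print("rim",len(W))
if len(W)>10:
    p=np.polyfit(W[:,1],W[:,0],1);print("rim x at clip",np.polyval(p,.149),"yaw deg",-np.degrees(p[0]),W[:,1].min(),W[:,1].max(),np.median(W[:,2]),(W[:,0]-np.polyval(p,W[:,1])).std())
E
python3 clip.py w4
```

```text
[0.43045352 0.14900567 0.32517851] xt deg 91.28261483604162 zt [-7.32104632e-04 -3.27812516e-04 -9.99999678e-01] [-0.77 -0.07  0.32  1.87  0.02  1.35 -0.43]
572 [[0.4139, 0.1323, 0.0381], [0.4426, 0.1578, 0.0936], [0.4503, 0.1715, 0.1112]]
near 39 [[0.4138, 0.1477, 0.109], [0.4147, 0.1573, 0.1106], [0.4149, 0.1659, 0.1114]]
far 146 [[0.4466, 0.1339, 0.1063], [0.4485, 0.1521, 0.1099], [0.4505, 0.1667, 0.1112]]
rim 581
rim x at clip 0.4331218303229488 yaw deg 0.22431499573734742 0.06746120500806424 0.26531921634022904 0.06076767495242391 0.004794480236111813
```

View pics/w4.png

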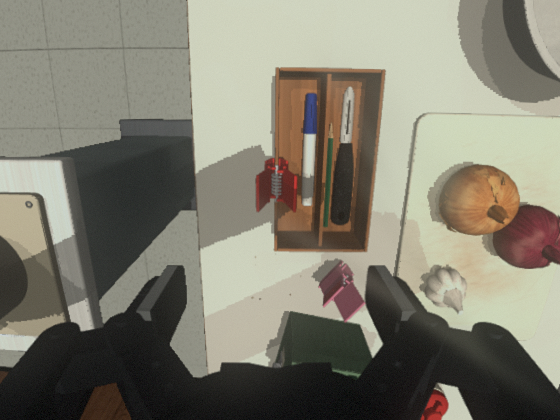

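Clip paddles are at (262,190) and (290,190) with the coil at (277,182), aligned with the gripper's closing line. The marker, pencil and peeler lie low in the tray to the right.

Request:
step_arm(
  increments="1 0.001 0.002 0.03 0 0 0;1 0 0 0.04 0 0 0;1 0 0 0.04 0 0 0;1 0 0 0.04 0 0 0;1 0 0 0.03 0 0 0;1 0 0 0.02 0 0 0;1 0 0 0.009 0 0 0;1 0 0 0 0 0 0",
)

```text
t: 7.02
ee_pos: [0.4313, 0.1496, 0.1573]
tool_rot: [0.7, 0.715, -0.001, -0.0]
force: [0.1, -0.3, -0.6]
grip_width: 1.004
grip_force: 0.0
```

Request:
step_arm(
  increments="0.5 0 0 0 0 0 0;0.5 0 0 0 0 0 0;0.4 0 0 0 0 0 0;0.4 0 0 0 0 0 0",
)

```text
t: 7.35
ee_pos: [0.4325, 0.1502, 0.1596]
tool_rot: [0.7, 0.714, 0.001, 0.0]
force: [-0.7, -1.0, 0.3]
grip_width: 0.454
grip_force: 0.3
```

Request:
step_arm(
  increments="0.35 0 0 0 0 0 0;0.3 0 0 0 0 0 0;0.25 0 0 0 0 0 0;0.2 0 0 0 0 0 0;0.1 0 0 0 0 0 0;0 0 0 0 0 0 0;0 0 0 0 0 0 0;0 0 0 0 0 0 0",
)

```text
t: 8.02
ee_pos: [0.4329, 0.1506, 0.1609]
tool_rot: [0.7, 0.714, 0.002, -0.0]
force: [-6.0, -1.5, 21.6]
grip_width: 0.187
grip_force: 60.7
```

Request:
step_arm(
  increments="0 0 0 -0.005 0 0 0;0 0 0 -0.01 0 0 0;0 0 0 -0.02 0 0 0;0 0 0 -0.03 0 0 0;0 0 0 -0.04 0 0 0;0 0 0 -0.04 0 0 0;0 0 0 0 0 0 0;0 0 0 0 0 0 0",
)

```text
t: 8.68
ee_pos: [0.4327, 0.1502, 0.2768]
tool_rot: [0.7, 0.714, 0.002, 0.0]
force: [0.4, 0.2, -1.2]
grip_width: 0.185
grip_force: 58.8
```

```bash
python3 clip.py w5; python3 - <<'E'
from bench import r
import cv2
c=r.capture("side");cv2.imwrite("pics/s5.png",cv2.resize(c["pixels"][140:320,200:400,::-1],None,fx=3,fy=3,interpolation=cv2.INTER_CUBIC))
E
```

```text
[0.43274188 0.15019075 0.27676111] xt deg 91.10631867278934 zt [ 0.00340937  0.00236321 -0.9999914 ] [-0.77 -0.04  0.33  1.94  0.01  1.24 -0.42]
1830 [[0.4197, 0.1328, 0.155], [0.4393, 0.1605, 0.2148], [0.4485, 0.1719, 0.2296]]
near 716 [[0.4196, 0.1345, 0.1746], [0.4267, 0.1584, 0.2275], [0.43, 0.1687, 0.2295]]
far 1114 [[0.4324, 0.133, 0.1551], [0.4409, 0.1622, 0.2105], [0.4482, 0.1718, 0.2293]]
rim 744
rim x at clip 0.43092315096505945 yaw deg -1.2217321882400454 0.06824423057530754 0.26536183630374777 0.06068653476750366 0.0037723846473308085
```

View pics/w5.png

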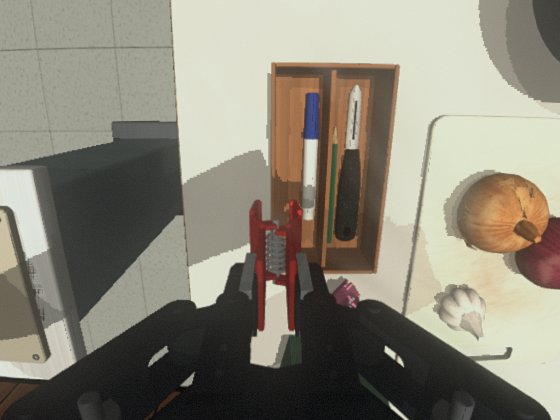

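View pics/s5.png

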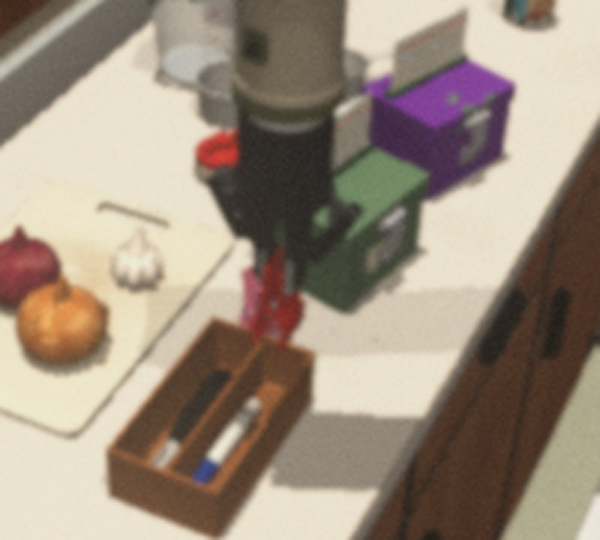

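The red clip is held between the pads, upright and with its jaws gaping (lips at (257,205) and (293,205)). Nothing in the tray has moved.

Request:
step_arm(
  increments="0 0 0 -0.033 0 0 0;0 0 0 -0.033 0 0 0;0 -0.03 0.008 0 0 0 0;0 -0.04 0.01 0 0 0 0;0 -0.04 0.01 0 0 0 0;0 -0.04 0.01 0 0 0 0;0 -0.04 0.01 0 0 0 0;0 -0.04 0.01 0 0 0 0",
)

```text
t: 9.45
ee_pos: [0.4816, -0.0348, 0.3263]
tool_rot: [0.7, 0.714, -0.001, -0.001]
force: [0.7, 1.2, -1.6]
grip_width: 0.188
grip_force: 58.8
```

Request:
step_arm(
  increments="0 -0.04 0.01 0 0 0 0;0 -0.04 0.01 0 0 0 0;0 -0.035 0.01 0 0 0 0;0 -0.024 0.007 0 0 0 0;0 0 0 0 0 0 0.037;0 0 0 0 0 0 0.036;0 0 0 0 0 0 0;0 0 0 0 0 0 0",
)

```text
t: 10.12
ee_pos: [0.5134, -0.1436, 0.3264]
tool_rot: [0.776, 0.63, -0.001, -0.001]
force: [-0.4, 0.1, -0.2]
grip_width: 0.183
grip_force: 58.8
```

```bash
cat > fin.py <<'E'
from bench import r
from h import *
import sys
s=r.read_state();c=r.capture("wrist");M=tcpT(s);T=M@c["hand_eye"];np.savez("pics/f.npz",**c,T=T)
print(s["t"],s["ee_pos"],"xt",np.degrees(np.arctan2(M[1,0],M[0,0])),s["force"],s["grip_width"])
cv2.imwrite(f"pics/{sys.argv[1]}.png",c["pixels"][:,:,::-1]);P=cloud(c,T)
a=np.radians(-12.1);ex=np.array([np.cos(a),np.sin(a)]);ey=np.array([-ex[1],ex[0]]);o=np.array([.4953,-.1393])
D=P[...,:2]-o;B=np.stack([D@ex-.02,D@ey,P[...,2]-.178],-1)  # nominal card frame
pc=s["ee_pos"][:2]-o;print("tcp in card frame",pc@ex-.02,pc@ey,s["ee_pos"][2]-.178)
red=mask(c,(170,120,40),(180,255,255))|mask(c,(0,150,40),(4,255,255))
q=B[red&(P[...,2]>.13)&(abs(B[...,0])<.04)&(abs(B[...,1])<.05)];print("clip",len(q),np.percentile(q,[1,50,99],axis=0).round(4).tolist())
for z0 in np.arange(q[:,2].min(),q[:,2].max(),.01):
    k=q[(q[:,2]>=z0)&(q[:,2]<z0+.01)]
    if len(k)>10: print(round(z0,3),len(k),"x",np.percentile(k[:,0],[2,98]).round(4),"y",np.percentile(k[:,1],[2,98]).round(4))
h=hsv(c);w=(h[...,1]<90)&(h[...,2]>50)&~red&(abs(B[...,0])<.012)&(abs(B[...,1])<.07)&(B[...,2]>-.05)&(B[...,2]<.006)
q=B[w];print("card",len(q),np.percentile(q,[1,50,99],axis=0).round(4).tolist() if len(q) else"")
t=q[q[:,2]>-.006]
if len(t)>5: print("card top",len(t),np.percentile(t,[2,50,98],axis=0).round(4).tolist(),"slope",np.polyfit(t[:,1],t[:,0],1))
E
python3 fin.py f1
```

```text
10.1167 [ 0.51337356 -0.14357196  0.32644195] xt 78.16658914758764 [-0.35629686  0.14913403 -0.20550105] 0.18331856969345728
tcp in card frame -0.0014324933268445687 -0.00038849524230146273 0.1484419543812363
clip 2152 [[-0.0154, -0.018, 0.0265], [-0.0059, 0.0092, 0.089], [0.0125, 0.0209, 0.1013]]
0.026 106 x [-0.012  0.011] y [0.009  0.0209]
0.036 52 x [-0.0157  0.0142] y [0.0025 0.0213]
0.046 275 x [-0.0155  0.0126] y [-0.0169  0.0199]
0.056 375 x [-0.0113  0.0056] y [-0.0189  0.0182]
0.066 86 x [-0.0091  0.0055] y [-0.0176  0.0167]
0.076 119 x [-0.009   0.0065] y [-0.0153  0.0168]
0.086 199 x [-0.0087  0.0075] y [-0.0156  0.017 ]
0.096 940 x [-0.0086  0.0078] y [-0.0169  0.0169]
card 385 [[-0.0019, -0.0619, -0.0344], [-0.0005, 0.032, -0.001], [0.0009, 0.0633, 0.0005]]
card top 356 [[-0.0019, -0.0604, -0.0023], [-0.0005, 0.0323, -0.001], [0.0005, 0.0618, 0.0004]] slope [-0.00803816 -0.000401  ]
```

View pics/f1.png

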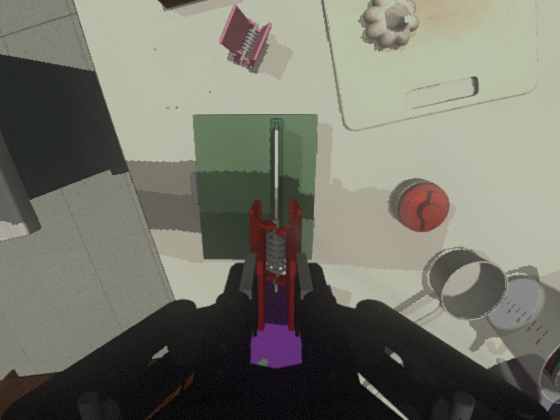

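The card edge (277,130–215) runs centrally between the open jaws, whose lips are at (256,208) and (296,208). The alignment is within 1 mm, so I'll descend 43 mm slowly.

Request:
step_arm(
  increments="0 0 0 0.008 0 0 0;0 0 0 0.008 0 0 0;0 0 0 0.008 0 0 0;0 0 0 0.008 0 0 0;0 0 0 0.008 0 0 0;0 0 0 0.008 0 0 0;0 0 0 0.006 0 0 0;0 0 0 0 0 0 0",
)

```text
t: 10.83
ee_pos: [0.5133, -0.1436, 0.2831]
tool_rot: [0.777, 0.629, -0.001, -0.001]
force: [-0.3, 0.3, -0.8]
grip_width: 0.187
grip_force: 58.8
```

Request:
step_arm(
  increments="0 0 0 0 0 0 0;0 0 0 0 0 0 0;0 0 0 0 0 0 0",
)

```text
t: 11.08
ee_pos: [0.5139, -0.1439, 0.2846]
tool_rot: [0.777, 0.629, 0.0, 0.0]
force: [0.2, 1.1, -0.6]
grip_width: 0.188
grip_force: 58.8
```

```bash
python3 fin.py f2
```

```text
11.0833 [ 0.51386703 -0.14385656  0.28464358] xt 77.96040333477022 [ 0.17659234  1.0658669  -0.57766919] 0.18838242590481896
tcp in card frame -0.0008903275628581071 -0.0005633336746540731 0.1066435783210456
clip 2178 [[-0.0145, -0.0182, -0.0153], [-0.0052, 0.009, 0.0483], [0.0134, 0.0205, 0.0594]]
-0.016 99 x [-0.011   0.0118] y [0.0092 0.0208]
-0.006 51 x [-0.0149  0.0151] y [0.0022 0.0213]
0.004 286 x [-0.0147  0.0129] y [-0.017   0.0196]
0.014 366 x [-0.0104  0.0068] y [-0.0186  0.0183]
0.024 71 x [-0.0083  0.0062] y [-0.0108  0.0166]
0.034 123 x [-0.0083  0.0076] y [0.0011 0.0168]
0.044 207 x [-0.0079  0.0083] y [-0.017   0.0168]
0.054 975 x [-0.0079  0.0085] y [-0.0176  0.0168]
card 589 [[-0.0018, -0.062, -0.0376], [-0.0006, 0.0321, -0.001], [0.0007, 0.0633, 0.0005]]
card top 533 [[-0.0017, -0.0612, -0.0025], [-0.0006, 0.0288, -0.0009], [0.0007, 0.062, 0.0004]] slope [-0.00463378 -0.00047348]
```

View pics/f2.png

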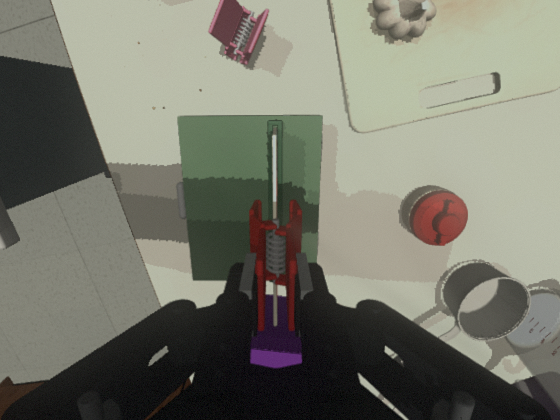

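The card edge (275,130–225) runs between the two lips at (257,210) and (296,210). The lips are about 14 mm below its top edge, centred and clear of it, with the clip open and steady.

```bash
python3 -c "
from bench import r
print(r.sign_off())"
```

```text
the job is handed in; nothing more can be done
None
```

The job is handed in, with no verdict returned: the lid is shut and its catch snapped, and the red clip is held wide open astride the middle of the card's top edge, lips about 14 mm below it and clear of card and box by the last camera measurement.

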